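# Brush out two sensor housings and change them over

## Task

Service the two open steel sensor housings on the rack board: lift off any dust caps, lay every black dust cap, also those on the bench, flat and knob up in the grey parts tray, and brush out first the tall housing and then the short one, each time going down to the bottom twice and drawing the brush well past half way up the bore in between. Swap the two housings, before or after brushing, so that each ends upright and centred on the marked seat where the other stood, and hang the brush upright back in its holder by its guard disc. Leave everything else on the bench where it is.

Things in the scene. Friction and masses are not known exactly. Their poses are not given: they have to be found in the camera images.
- board: flat plywood rack board fixed on the bench, 130 x 380 x 6 mm; its origin is the centre of its underside on the bench, its y axis runs along its length, through both seats
- seat_1 (a point): centre of one marked seat (black disc with a white rim, 68 mm across, flat on the board's top face), 120 mm from the board's middle along its +y; z is the board's top, 6 mm above the bench
- seat_2 (a point): centre of the other marked seat, like seat_1, 120 mm from the board's middle along -y (the seats are 240 mm apart; the board between them is free)
- tall_mid (a point): tall sensor housing: an open-topped round steel cup, 58 mm outside diameter, 100 mm high, wall 4 mm (bore 50 mm), floor 5 mm thick, 300 g, standing loose on one of the seats; this point is on its axis half-way up (50 mm above its underside); z points to its mouth
- short_mid (a point): short sensor housing: the same steel cup but 72 mm high, 216 g, standing loose on the other seat; this point is on its axis half-way up (36 mm above its underside)
- tray: grey open parts tray fixed on the bench, 250 (its x) x 170 (its y) x 30 mm high, walls and floor 4 mm; origin at the centre of its underside; it stands on the left or the right of the board
- holder: aluminium brush holder fixed on the bench, a table-like bracket 110 x 110 mm, 125 mm high; origin at the centre of its underside; it stands on the other side from the tray
- holder_mouth (a point): centre of the holder's 50 x 50 mm square opening, at its top face, 125 mm above the bench; the brush hangs in it by its guard disc
- brush_grip (a point): long cylindrical brush, 184 mm overall, 120 g, hanging upright in the holder: bristle head 32 mm across and 70 mm long at the bottom (only its core, 26 mm across, is stiff), grey guard disc 70 mm across whose underside is 115 mm above the tip (a boss 36 mm across reaches 10 mm below it), then a wooden handle 22 mm across from 119 to 184 mm above the tip. This point is on the axis in the handle, 155 mm above the tip; z points up the handle
- brush_tip (a point): the lower end of the brush's head, on its axis, 155 mm below brush_grip
- cap_a_knob (a point): black plastic plug cap, on the tall housing at the start: spigot 42 mm across and 8 mm deep (goes loosely 8 mm into a housing's bore, lifts straight off), above it a flange 60 mm across and 5 mm thick, above that a round knob 18 mm across and 28 mm high; 60 g. This point is on the axis, half-way up the knob: 14 mm above the flange's top, 27 mm above the spigot's underside. z points up out of the knob. May be absent.
- cap_b_knob (a point): black plastic plug cap, on the short housing at the start: spigot 42 mm across and 8 mm deep (goes loosely 8 mm into a housing's bore, lifts straight off), above it a flange 60 mm across and 5 mm thick, above that a round knob 18 mm across and 28 mm high; 60 g. This point is on the axis, half-way up the knob: 14 mm above the flange's top, 27 mm above the spigot's underside. z points up out of the knob. May be absent.
- cap_c_knob (a point): black plastic plug cap, lying knob up on the bench, in front of the board, on the left: spigot 42 mm across and 8 mm deep (goes loosely 8 mm into a housing's bore, lifts straight off), above it a flange 60 mm across and 5 mm thick, above that a round knob 18 mm across and 28 mm high; 60 g. This point is on the axis, half-way up the knob: 14 mm above the flange's top, 27 mm above the spigot's underside. z points up out of the knob. May be absent.
- cap_d_knob (a point): black plastic plug cap, lying knob up on the bench, in front of the board, on the right: spigot 42 mm across and 8 mm deep (goes loosely 8 mm into a housing's bore, lifts straight off), above it a flange 60 mm across and 5 mm thick, above that a round knob 18 mm across and 28 mm high; 60 g. This point is on the axis, half-way up the knob: 14 mm above the flange's top, 27 mm above the spigot's underside. z points up out of the knob. May be absent.
- cap_e_knob (a point): black plastic plug cap, lying knob up on the bench, in front of the board, in the middle: spigot 42 mm across and 8 mm deep (goes loosely 8 mm into a housing's bore, lifts straight off), above it a flange 60 mm across and 5 mm thick, above that a round knob 18 mm across and 28 mm high; 60 g. This point is on the axis, half-way up the knob: 14 mm above the flange's top, 27 mm above the spigot's underside. z points up out of the knob. May be absent.
- nut: large steel nut, about 28 mm across and 12 mm high, lying flat on the bench near the robot; a bystander
- wrench: spanner about 160 mm long, lying near the robot on its left; a bystander
- driver: screwdriver about 180 mm long, lying near the robot on its right; a bystander
- jar: closed glass jar, 56 mm across, 60 mm high, far left; a bystander
- can: closed dark tin, 60 mm across, 80 mm high, far right; a bystander
Things that resemble listed ones, but are neither listed nor needed, are in the scene too. What is shaped like the part that bears tall_mid but blue or turquoise is not meant. What is shaped like the part that bears short_mid but blue is not meant.

How it is judged (in metres and radians):
On the way, in this order (a step that is already met when the one before it is completed fails the run):
1. the brush reaches the bottom of the tall housing (horizontal distance between brush_tip and tall_mid below 0.025 m and z of brush_tip in the frame of tall_mid between -0.05 and -0.03 m), for 0.05 s.
2. the brush is drawn up at least half way in the tall housing (z of brush_tip in the frame of tall_mid above -0.00225 m), for 0.05 s.
3. the brush reaches the bottom of the tall housing a second time (all of step 1), for 0.05 s.
4. the brush reaches the bottom of the short housing (horizontal distance between brush_tip and short_mid below 0.025 m and z of brush_tip in the frame of short_mid between -0.036 and -0.016 m), for 0.05 s.
5. the brush is drawn up at least half way in the short housing (z of brush_tip in the frame of short_mid above -0.00085 m), for 0.05 s.
6. the brush reaches the bottom of the short housing a second time (all of step 4), for 0.05 s.
At the end, for the whole second after the job is handed in: Housings upright, at rest, within 12 mm of the centre of the seat where the other began; every cap present knob up (within 0.3 rad) on the tray floor; brush hanging upright in the holder, guard disc on its top, within 16 mm of the centre (((horizontal distance between tall_mid and seat_1 below 0.012 m and horizontal distance between short_mid and seat_2 below 0.012 m) or (horizontal distance between tall_mid and seat_2 below 0.012 m and horizontal distance between short_mid and seat_1 below 0.012 m)) and distance of each of tall_mid, short_mid from where it was at the start of the episode above 0.15 m and angle between each of tall_mid, short_mid's own z axis and vertical below 0.1 rad and height (world z) of tall_mid below 0.061 m and linear speed of each of tall, short, cap_a, cap_b, cap_c, cap_d, cap_e, brush below 0.02 m/s and height (world z) of short_mid below 0.047 m and x of cap_a_knob in the frame of tray between -0.105 and 0.105 m and y of cap_a_knob in the frame of tray between -0.065 and 0.065 m and z of each of cap_a_knob, cap_b_knob, cap_c_knob, cap_d_knob, cap_e_knob in the frame of tray below 0.042 m and angle between each of cap_a_knob, cap_b_knob, cap_c_knob, cap_d_knob, cap_e_knob's own z axis and vertical below 0.3 rad and x of cap_b_knob in the frame of tray between -0.105 and 0.105 m and y of cap_b_knob in the frame of tray between -0.065 and 0.065 m and x of cap_c_knob in the frame of tray between -0.105 and 0.105 m and y of cap_c_knob in the frame of tray between -0.065 and 0.065 m and x of cap_d_knob in the frame of tray between -0.105 and 0.105 m and y of cap_d_knob in the frame of tray between -0.065 and 0.065 m and x of cap_e_knob in the frame of tray between -0.105 and 0.105 m and y of cap_e_knob in the frame of tray between -0.065 and 0.065 m and horizontal distance between brush_tip and holder_mouth below 0.016 m and angle between brush_tip's own z axis and vertical below 0.12 rad and z of brush_tip in the frame of holder_mouth between -0.121 and -0.109 m); the robot touches nothing.
It fails at once if the nut is shifted by more than 40 mm (distance of nut from where it was at the start of the episode above 0.04 m).
It fails at once if the wrench is shifted by more than 40 mm (distance of wrench from where it was at the start of the episode above 0.04 m).
It fails at once if the driver is shifted by more than 40 mm (distance of driver from where it was at the start of the episode above 0.04 m).
It fails at once if the jar is shifted by more than 40 mm (distance of jar from where it was at the start of the episode above 0.04 m).
It fails at once if the can is shifted by more than 40 mm (distance of can from where it was at the start of the episode above 0.04 m).
Of cap_a, cap_b, cap_c, cap_d, cap_e only 3 to 5 are there at a start; the rules pass over those that are not, and their reading is None.
At some moment in a run one of tall, short, cap_c, cap_d, cap_e may be knocked a few centimetres aside while the robot is not near it.
It also fails if it takes over 200 s, if anything falls off the work surface, if the arm or the gripper's body presses on something with over 40 N, if the wrist force passes 120 N, or if a joint passes its speed limit or range.

## Robot

A 6-joint arm with a two-finger parallel gripper is mounted at the origin on the work surface. World frame = base frame: x ahead of the robot, y to its left, z up, the work surface at z = 0. Lengths are in m, angles in degrees, forces in N, time in s.
With the tool pointing down it reaches from about 0.325 to 0.775 m from the base axis. Payload 5.5 kg.
Tool frame: the origin (TCP) lies where the fingers leave the gripper's body, on its centre line; the fingertips stand 80 mm ahead of it and the grasp point (between the pads) lies 61 mm ahead of it (r.tcp_to_grasp is the distance from the TCP to the grasp point, in m); y points along the fingers, x is the direction in which the jaws open and shut, and the axes are right-handed (so a half turn about y gives the same grasp; the last joint's range is limited). The gripper opens to 88 mm and grips with 3 to 60 N. Pads are 20 mm wide; open, the fingers measure 115 mm over their backs; the gripper's body (75 mm by 178 mm) begins 61 mm behind the grasp point.
Start: joints at [-71.889, 5.22, 70.514, -0, 104.267, -3.249], TCP at [0.219, -0.559, 0.303] pointing down, gripper open.
Joint ranges: [-164.24, 164.24], [-49.07, 125.15], [9.68, 141.18], [-86.29, 266.29], [3.28, 154.24], [-151.56, 151.56]. Speed limits (degrees/s): [147.25, 147.25, 172.46, 180, 180, 180].

## Interface

Orientations are given as a 3x3 rotation matrix whose columns are the frame's x, y, z axes.
In Python, from bench import r, effector, inverse_kinematics, readout, eyes, order gives the robot as it stands. Calls block until the motion is done:
- r.move_ptp(position, orientation): joint-space move of the TCP to a pose.
- r.move_linear(position, rot=None, speed=0.15, max_force=None): straight line of the TCP; rot=None keeps the orientation; speed is the mean speed in m/s. With max_force (N) it stops when the force on the tool has changed by that much, and returns True; else False.
- r.move_j(angles): joint-space move.
- effector.move_gripper(opening, newtons=None): opening from 0.0 (shut) to 1.0 (fully open); newtons is the grip in N (None keeps the last); returns when the fingers have stopped.
- r.hold(seconds).
- inverse_kinematics(position, orientation): joint angles nearest the present ones, or None.
- readout.observe(): the state.
- eyes.read_camera(name): name is "scene" or "top" or "wrist"; returns the picture (480x640x3 uint8, red, green, blue); there is no depth.
- eyes.calibration(name): a dict with "camera_matrix" (3x3 intrinsics, pixels), "R" (3x3) and "t" (3): a world point X has camera coordinates R X + t. Camera axes: x right, y down, z forward; pixel columns grow to the right and rows downward; lengths in m; the calibration is good to about 2 mm. A picture is of the moment at which its call begins: read the wrist's pose just before it. calibration takes no time and is no camera call; for the wrist camera it gives the pose at the moment of the call.
A pose or a line that the arm cannot do raises r.Unreachable and nothing moves.
- order.finish_job(): hands the job in, once; it reports no verdict.
The state is a dict: "time": time; "joint_pos": joint angles; "dq": joint speeds; "effort": joint torques, N m; "tool_pos": TCP position; "tcp_rot": TCP orientation; "force": force on the tool from outside, world axes, zero at the start; "wrist_torque": the same for the moment, N m; "grip_width": opening from 0.0 (shut) to 1.0 (fully open).
Only numpy, scipy, OpenCV 4.12 (cv2) and the standard library are available. Lean on these libraries where they do the work, as an engineer would, in place of code of your own. Each camera call takes 0.05 s, during which the arm holds its last target. There are 200 camera calls.

## Working session

There is one attempt and no reset: what is moved stays moved. The work goes in short steps, each a Python script; the robot and the scene stay as the last script left them, time stands still between calls to the robot, and variables do not carry over. Pictures are saved under pics/ and viewed, about 12 in all and at most 16, crops included, and the job is handed in when it is done.

```bash
mkdir -p pics; ls
python3 - <<'E'
from bench import r,effector,readout,eyes
import cv2,numpy as np
np.set_printoptions(precision=4,suppress=True)
print(readout.observe())
for n in("top","scene"):
    im=eyes.read_camera(n); cv2.imwrite(f"pics/{n}0.png",im[:,:,::-1]); print(n,eyes.calibration(n))
E
```

```text
pics
{'time': 0.0, 'joint_pos': array([-71.8911,   5.2639,  70.5794,   0.0001, 104.2684,  -3.2489]), 'dq': array([-0.0201, -0.044 ,  0.0071, -0.0419,  0.0057,  0.013 ]), 'effort': array([ -0.0036, -44.6456, -40.645 ,   0.0696,   0.0295,  -0.0002]), 'tool_pos': array([ 0.2185, -0.5587,  0.3015]), 'tcp_rot': array([[ 0.3642, -0.0006,  0.9313],
       [-0.9313,  0.0019,  0.3642],
       [-0.0019, -1.    ,  0.0001]]), 'force': array([0.4216, 0.249 , 0.462 ]), 'wrist_torque': array([-0.0485, -0.0121, -0.0206]), 'grip_width': 1.000842601462781}
top {'camera_matrix': array([[611.4532,   0.    , 317.9706],
       [  0.    , 611.4532, 231.2479],
       [  0.    ,   0.    ,   1.    ]]), 'R': array([[-0.0062, -0.9999, -0.0113],
       [-0.9902,  0.0077, -0.1396],
       [ 0.1397,  0.0103, -0.9901]]), 't': array([0.0091, 0.5128, 1.4438])}
scene {'camera_matrix': array([[452.5436,   0.    , 319.3667],
       [  0.    , 452.5436, 242.1019],
       [  0.    ,   0.    ,   1.    ]]), 'R': array([[-0.9037,  0.4278,  0.0164],
       [ 0.3248,  0.7101, -0.6247],
       [-0.2789, -0.5592, -0.7807]]), 't': array([ 0.4412, -0.0785,  1.1147])}
```

View pics/top0.png

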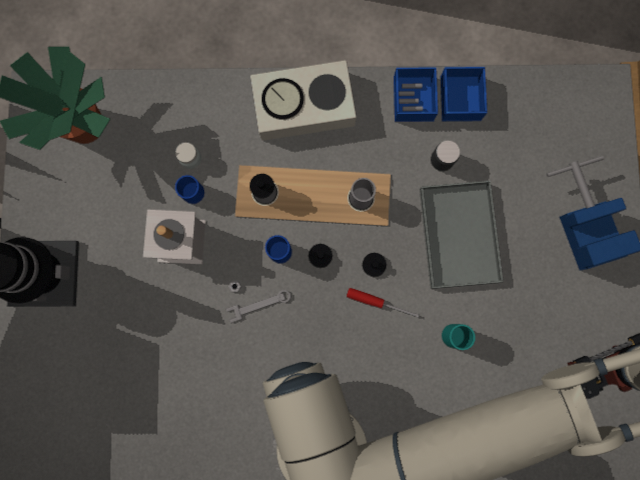

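View pics/scene0.png

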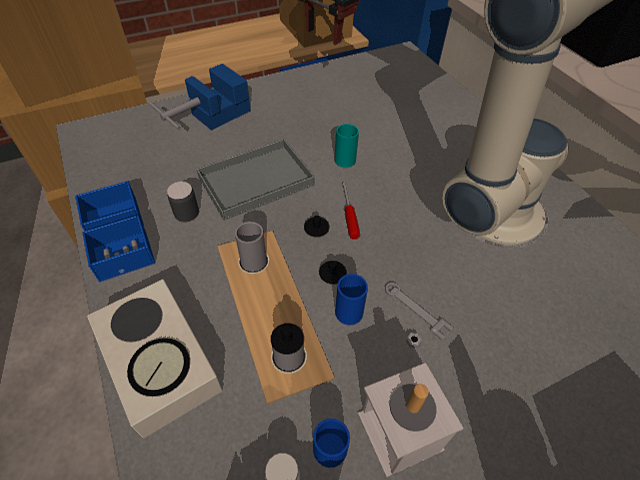

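```bash
cat > h.py <<'E'
from bench import r,effector,inverse_kinematics,readout,eyes,order
import cv2,numpy as np
np.set_printoptions(precision=4,suppress=True)
def R(a):
    c,s=np.cos(np.radians(a)),np.sin(np.radians(a))
    return np.array([[c,0,-s],[s,0,c],[0,-1,0]])   # jaw x at angle a, fingers down
def cast(cal,px,z):
    K,Rc,t=cal["camera_matrix"],cal["R"],cal["t"]
    px=np.atleast_2d(np.float64(px)); C=-Rc.T@t
    d=(Rc.T@np.linalg.inv(K)@np.c_[px,np.ones(len(px))].T).T
    return C+d*((z-C[2])/d[:,2])[:,None]
def proj(cal,X):
    p=(cal["camera_matrix"]@(cal["R"]@np.atleast_2d(X).T+cal["t"][:,None])).T
    return p[:,:2]/p[:,2:]
def snap(n,f=None):
    cal=eyes.calibration(n); im=eyes.read_camera(n)[:,:,::-1].copy()
    if f: cv2.imwrite("pics/"+f,im)
    return im,cal
E
python3 - <<'E'
from h import *
im=cv2.imread("pics/top0.png"); cal=eyes.calibration("top")
P=lambda px,z:cast(cal,px,z)[:,:2]
hsv=cv2.cvtColor(im,cv2.COLOR_BGR2HSV)
m=cv2.inRange(hsv,(8,60,60),(25,255,255)); m[:140]=0;m[260:]=0;m[:,:225]=0;m[:,420:]=0
c=cv2.minAreaRect(np.vstack([k for k in cv2.findContours(m,0,2)[0] if len(k)>20]))
print("board",c,P(cv2.boxPoints(c),.006),P([c[0]],.006))
print("tray rim",P([[422,187],[490,183],[502,284],[432,289]],.03))
print("holder top",P([[146,210],[195,211],[194,260],[144,258]],.125))
print("brush top",P([[161,230]],.19))
print("caps e,d",P([[320,250],[374,260]],.03), "blue",P([[278,242]],.1))
print("capped top", P([[262,181]],.1), P([[262,181]],.14)); print("open",P([[363,188]],.1),P([[363,188]],.072))
print("nut",P([[235,286]],.01),"wrench",P([[235,315],[287,297]],0),"driver",P([[350,294],[420,317]],.01),"bluecup2",P([[190,187]],.07),"white",P([[186,152]],.06),"can",P([[447,152]],.08),"teal",P([[460,333]],.1))
c=eyes.calibration("wrist"); print("wrist cam pos in tool frame",  readout.observe()["tcp_rot"].T@(-c["R"].T@c["t"]-readout.observe()["tool_pos"]), (c["R"]@readout.observe()["tcp_rot"]))
E
```

```text
board ((312.6043395996094, 195.06858825683594), (153.90504455566406, 52.261165618896484), 3.338470458984375) [[ 0.5553  0.2134]
 [ 0.688   0.2074]
 [ 0.6616 -0.1775]
 [ 0.5298 -0.167 ]] [[0.6082 0.0186]]
tray rim [[ 0.6212 -0.25  ]
 [ 0.6298 -0.4165]
 [ 0.3828 -0.434 ]
 [ 0.372  -0.2664]]
holder top [[0.5526 0.3984]
 [0.5493 0.2858]
 [0.4368 0.2856]
 [0.4422 0.3993]]
brush top [[0.4965 0.345 ]]
caps e,d [[ 0.4679  0.001 ]
 [ 0.4427 -0.1291]] blue [[0.4795 0.0974]]
capped top [[0.6238 0.1353]] [[0.6148 0.1312]]
open [[ 0.605 -0.101]] [[ 0.611  -0.1028]]
nut [[0.3834 0.2088]] wrench [[0.3135 0.2093]
 [0.3563 0.0826]] driver [[ 0.3622 -0.071 ]
 [ 0.3059 -0.2389]] bluecup2 [[0.6175 0.3109]] white [[0.7065 0.3249]] can [[ 0.6952 -0.3039]] teal [[ 0.2696 -0.3141]]
wrist cam pos in tool frame [ 0.0004 -0.0812  0.0816] [[ 1.     -0.0009 -0.0001]
 [-0.0003 -0.2938 -0.9559]
 [ 0.0008  0.9559 -0.2938]]
```

Run:
```python
from h import *
print(eyes.calibration("wrist")["camera_matrix"])
r.move_ptp(np.array([0.55,0.0,0.42]),R(-90))
im,cal=snap("wrist","w1.png"); np.savez("w1.npz",**cal)
print(readout.observe()["time"],readout.observe()["tool_pos"])
```

```text
[[359.0399   0.     321.565 ]
 [  0.     359.0399 238.6402]
 [  0.       0.       1.    ]]
2.5 [ 0.55   -0.0007  0.4197]
```

View pics/w1.png

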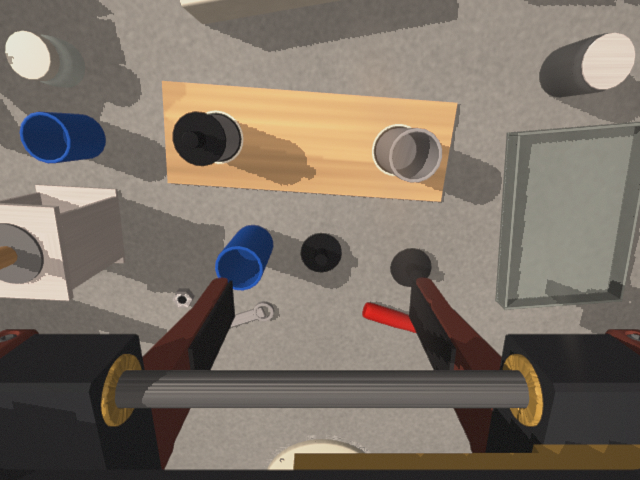

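Run:
```python
from h import *
im=cv2.imread("pics/w1.png"); cal=dict(np.load("w1.npz"))
P=lambda px,z:cast(cal,px,z)[:,:2]
hsv=cv2.cvtColor(im,cv2.COLOR_BGR2HSV)
m=cv2.inRange(hsv,(8,60,60),(25,255,255)); m[:70]=0;m[215:]=0;m[:,:150]=0;m[:,470:]=0
hull=cv2.convexHull(np.vstack([k for k in cv2.findContours(m,0,2)[0] if len(k)>20]))
w=P(hull[:,0,:],.006).astype(np.float32); c=cv2.minAreaRect(w); print("board",c,cv2.boxPoints(c))
# black flange
g=im.max(2); b=(g<45).astype(np.uint8)*255
n,l,s,ct=cv2.connectedComponentsWithStats(b)
for i in range(1,n):
    if 300<s[i,4]<6000 and s[i,1]<330: print("dark",s[i],ct[i])
crop=cv2.resize(im[90:200,150:470],None,fx=2.5,fy=2.5,interpolation=cv2.INTER_CUBIC); cv2.imwrite("pics/w1c.png",crop)
print("tray rim outer",P([[508,133],[651,123],[640,298],[498,308]],.03))
```

```text
board ((0.6117849349975586, 0.017292767763137817), (0.3807397186756134, 0.13142146170139313), 85.9830093383789) [[ 0.5329 -0.168 ]
 [ 0.664  -0.1772]
 [ 0.6907  0.2026]
 [ 0.5596  0.2118]]
dark [ 174  113   52   52 2143] [199.4792 138.4055]
dark [ 301  234   40   38 1193] [320.7695 252.5499]
dark [ 188  281   46   89 1979] [212.0738 331.9747]
dark [ 410  304   46   66 1345] [435.3613 341.8885]
tray rim outer [[ 0.6258 -0.2359]
 [ 0.6376 -0.4128]
 [ 0.3965 -0.4617]
 [ 0.3807 -0.2585]]
```

View pics/w1c.png

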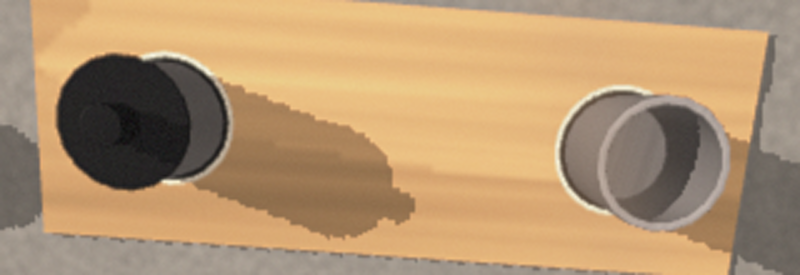

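Run:
```python
from h import *
cal=dict(np.load("w1.npz"))
P=lambda px,z:cast(cal,px,z)[:,:2]
for z in(.083,.111): print("cap",z,P([[199.6,138.4]],z))
for z in(.106,.078): print("open",z,P([[150+664/2.5,90+162/2.5]],z))
print(P([[320.8,253.5],[411,267]],.013))
```

```text
cap 0.083 [[0.621  0.1355]]
cap 0.111 [[0.6217 0.1263]]
open 0.106 [[ 0.6044 -0.1022]]
open 0.078 [[ 0.6024 -0.1093]]
[[ 0.4593 -0.    ]
 [ 0.4383 -0.1314]]
```

```bash
cat >> h.py <<'E'
def go(p,a,z=None):
    r.move_ptp(np.array([p[0],p[1],z if z else p[2]]),R(a))
def findcap(guess,z,a,hov=.30,th=70,f=None):
    """hover behind so that cap is seen ahead of the fingers; return xy of flange"""
    zt=R(a)[:,2]; q=np.array(guess)+zt[:2]*-.06
    go([q[0],q[1]],a,hov+z); im,cal=snap("wrist",f)
    e=proj(cal,[guess[0],guess[1],z])[0]; g=im.max(2)
    m=(g<th).astype(np.uint8)*255; roi=np.zeros_like(m); cv2.circle(roi,tuple(int(v) for v in e),75,255,-1); m&=roi
    m=cv2.morphologyEx(m,cv2.MORPH_OPEN,np.ones((5,5)))
    cs=[c for c in cv2.findContours(m,0,2)[0] if cv2.contourArea(c)>500]
    out=[]
    for c in cs:
        (u,v),ra=cv2.minEnclosingCircle(c); X=cast(cal,[[u,v]],z)[0]
        depth=(cal["R"]@X+cal["t"])[2]; out.append((X[:2],2000*ra*depth/cal["camera_matrix"][0,0],cv2.contourArea(c)))
    return e,out
E
python3 - <<'E'
from h import *
for i,(g,z) in enumerate([((.438,-.131),.013),((.4593,0),.013),((.621,.1355),.083)]):
    print(findcap(g,z,0,f=f"cap{i}.png"))
ims=[cv2.imread(f"pics/cap{i}.png") for i in range(3)]
cv2.imwrite("pics/caps.png",cv2.resize(np.vstack(ims),(400,900))[:600] if 0 else cv2.resize(np.hstack(ims),(800,200)))
E
```

```text
(array([320.4462, 149.1285]), [(array([ 0.4365, -0.1309]), np.float64(60.71122727861604), 2511.5)])
(array([320.6252, 149.2618]), [(array([0.4597, 0.0009]), np.float64(60.69778447407623), 2545.0)])
(array([321.0034, 147.5357]), [(array([0.6208, 0.1379]), np.float64(59.57586939482052), 2481.0)])
```

View pics/caps.png

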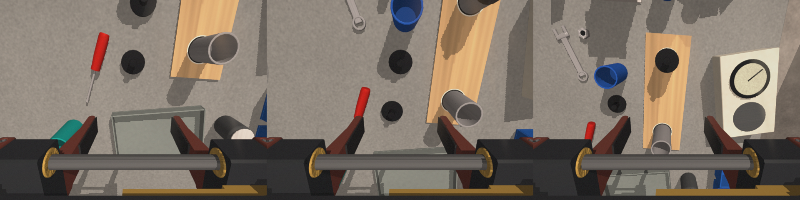

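```bash
cat >> h.py <<'E'
G=r.tcp_to_grasp
def tray(x,y,c=(.505,-.337),t=5.3):
    t=np.radians(t); return np.array([c[0]+x*np.cos(t)-y*np.sin(t), c[1]+x*np.sin(t)+y*np.cos(t)])
def lin(p,z,speed=.15,mf=None): return r.move_linear(np.array([p[0],p[1],z]),speed=speed,max_force=mf)
def cap(guess,zf,dst,a=0):
    e,o=findcap(guess,zf,a); o=[k for k in o if 54<k[1]<66]; print(o)
    if not o: return False
    p=o[0][0]; zg=zf+.022+G
    effector.move_gripper(.6); go(p,a,zg+.06)
    if lin(p,zg,.12,12): print("touch down!",readout.observe()["tool_pos"])
    effector.move_gripper(0,25); lin(p,zg+.15,.25)
    w=readout.observe()["grip_width"]; print("width",w)
    if w<.12: return False
    go(dst,a,.26); lin(dst,.13,.3); print("contact",lin(dst,.017+.0215+G,.06,8),readout.observe()["tool_pos"][2]-G)
    effector.move_gripper(.45); lin(dst,.2,.3); return True
E
python3 - <<'E'
from h import *
print(cap((.6208,.1379),.083,tray(.07,0)))
print(readout.observe()["time"])
snap("wrist","t1.png")
E
```

```text
[(array([0.6205, 0.1379]), np.float64(59.19920755029723), 2448.0)]
width 0.20193875076361148
contact True 0.0381027919302819
True
13.5083
```

View pics/t1.png

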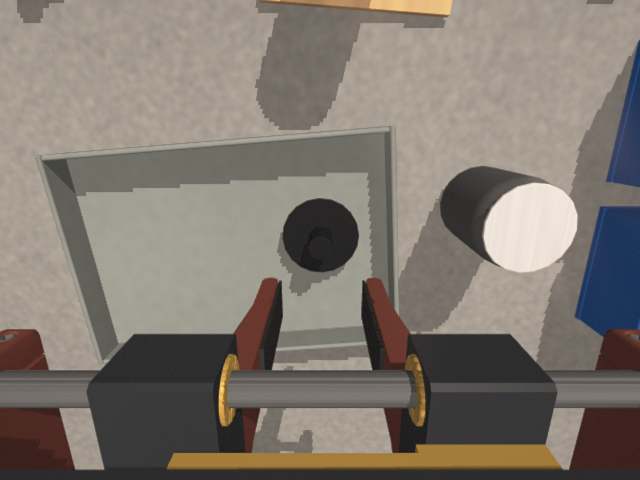

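Run:
```python
from h import *
print(cap((.4597,.0009),.013,tray(0,0)))
print(cap((.4365,-.1309),.013,tray(-.07,0)))
print(readout.observe()["time"])
go((.50,.0),-90,.45); snap("wrist","w2.png"); np.savez("w2.npz",**eyes.calibration("wrist"))
```

```text
[(array([0.4597, 0.0009]), np.float64(60.545741004564015), 2533.0)]
width 0.20023950150022524
contact True 0.03822139194025866
True
[(array([ 0.3933, -0.1246]), np.float64(61.018455203058586), 2573.0)]
touch down! [ 0.3942 -0.1255  0.0981]
width 0.19655077361718823
contact True 0.038336881419877365
True
28.3917
```

View pics/w2.png

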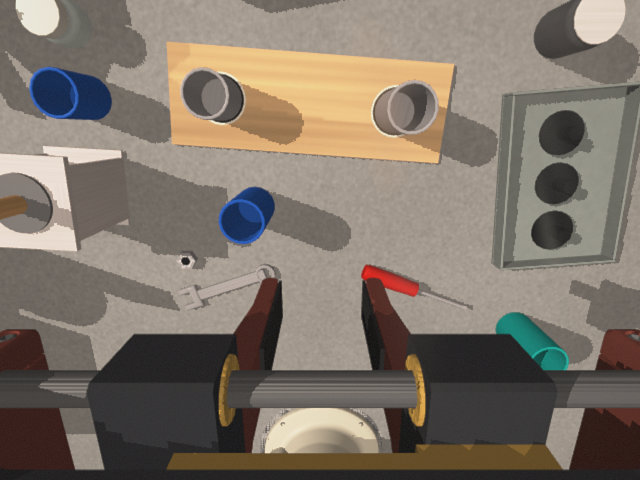

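Run:
```python
from h import *
def red(f,cal):
    im=cv2.imread(f); h=cv2.cvtColor(im,cv2.COLOR_BGR2HSV)
    m=cv2.inRange(h,(0,200,120),(6,255,255))|cv2.inRange(h,(174,200,120),(180,255,255))
    c=max(cv2.findContours(m,0,2)[0],key=cv2.contourArea); u=cv2.minAreaRect(c); return u[0],cast(cal,[u[0]],.012)[0]
w2=dict(np.load("w2.npz"))
print(red("pics/top0.png",eyes.calibration("top")),red("pics/w2.png",w2))
print("nut",cast(w2,[[187,260]],.01))
print("rims",cast(w2,[[207,95]],.078),cast(w2,[[414,107.5]],.106))
hh=[cast(w2,[p],.125)[0] for p in [[66,157],[77,249]]];print("holder right edge",hh)
```

```text
((365.158447265625, 297.4677429199219), array([ 0.3535, -0.1075,  0.012 ])) ((380.9389953613281, 277.4512023925781), array([ 0.3585, -0.0936,  0.012 ]))
nut [[0.387  0.2069 0.01  ]]
rims [[0.6187 0.1335 0.078 ]] [[ 0.6035 -0.1035  0.106 ]]
holder right edge [array([0.5513, 0.281 , 0.125 ]), array([0.4441, 0.2905, 0.125 ])]
```

```bash
cat >> h.py <<'E'
def house(p,q,zg,a=-4):
    effector.move_gripper(1.0); go(p,a,zg+G+.11)
    if lin(p,zg+G,.15,12): print("touch down!",readout.observe()["tool_pos"][2]-G)
    effector.move_gripper(0,40); print("width mm",88*readout.observe()["grip_width"])
    lin(p,zg+G+.12,.2); lin(q,zg+G+.12,.2)
    lin(q,zg+G+.015,.15); print("contact",lin(q,zg+G-.003,.04,8),readout.observe()["tool_pos"][2]-G)
    r.hold(.2); effector.move_gripper(1.0); lin(q,zg+G+.12,.25)
S1=np.array([.6202,.137]);S2=np.array([.6034,-.1024]);M=(S1+S2)/2
E
python3 - <<'E'
from h import *
def rims(f):
    go((.52,.0),-90,.45); im,cal=snap("wrist",f); np.savez(f[:-3]+"npz",**cal)
house((.6205,.137),M,.056)
house((.604,-.1025),S1,.080)
print(readout.observe()["time"])
rims("w3.png")
E
```

```text
width mm 58.37767288513038
contact True 0.05572806538757053
width mm 58.26100479559576
contact True 0.07969814998381095
45.2
```

View pics/w3.png

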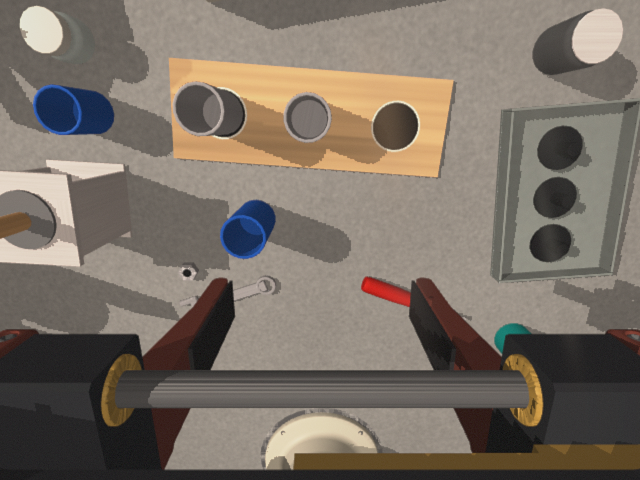

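Run:
```python
from h import *
cal=dict(np.load("w3.npz"))
im=cv2.imread("pics/w3.png"); g=im.max(2); h=cv2.cvtColor(im,cv2.COLOR_BGR2HSV)
m=((h[:,:,1]<70)&(g>150)).astype(np.uint8)*255; roi=np.zeros_like(m); roi[90:160,365:430]=255; m&=roi
c=np.vstack([k for k in cv2.findContours(m,0,1)[0]]); u=cv2.minEnclosingCircle(c); s2=cast(cal,[u[0]],.006)[0]; print(u,"seat2",s2, "short",cast(cal,[[307.5,117.5]],.078),"tall",cast(cal,[[200.5,109]],.106))
house(M,S2,.056)
print(readout.observe()["time"])
# look from above both
go((.56,.12),-90,.35); snap("wrist","a.png"); np.savez("a.npz",**eyes.calibration("wrist"))
go((.54,-.11),-90,.35); snap("wrist","b.png"); np.savez("b.npz",**eyes.calibration("wrist"))
cv2.imwrite("pics/ab.png",np.hstack([cv2.imread("pics/a.png")[40:340,120:520],cv2.imread("pics/b.png")[40:340,120:520]]))
```

```text
((395.03533935546875, 125.60774230957031), 25.864683151245117) seat2 [ 0.6045 -0.102   0.006 ] short [[0.6133 0.0168 0.078 ]] tall [[0.6213 0.1342 0.106 ]]
width mm 57.976368647446655
contact True 0.0555716098599418
53.6583
```

View pics/ab.png

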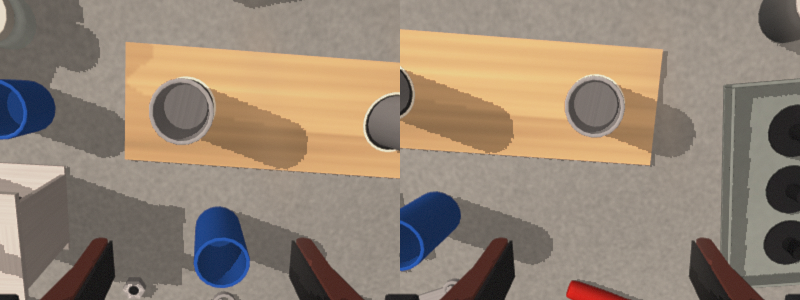

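Run:
```python
from h import *
print("tall",cast(dict(np.load("a.npz")),[[301,150]],.106),S1,"short",cast(dict(np.load("b.npz")),[[314,145]],.078),S2)
a=-90
g=np.array([.4965,.343]); zt=R(a)[:,2]
effector.move_gripper(.7)
go(g-zt[:2]*.06,a,.46); im,cal=snap("wrist","br.png"); np.savez("br.npz",**cal)
print(proj(cal,[[.4965,.343,.194],[.4965,.343,.129]]), readout.observe()["time"])
cv2.imwrite("pics/brc.png",im[:330,120:520])
```

```text
tall [[0.6233 0.1372 0.106 ]] [0.6202 0.137 ] short [[ 0.6069 -0.1018  0.078 ]] [ 0.6034 -0.1024]
[[320.1866 153.0424]
 [320.3282 149.1947]] 58.7167
```

View pics/brc.png

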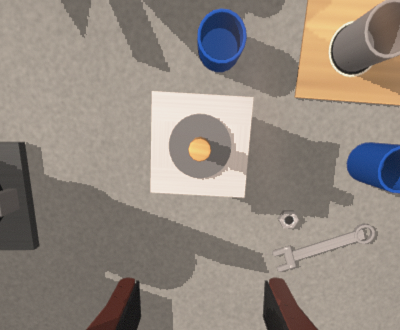

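```bash
cat > brush.py <<'E'
from h import *
cal=dict(np.load("br.npz"))
top=cast(cal,[[320,150]],.194)[0]; disc=cast(cal,[[322,146]],.129)[0]; hold=cast(cal,[[320.5,144.7]],.125)[0]
print(top,disc,hold)
p=top[:2]; Z=lambda tip: tip+.155+G
effector.move_gripper(.7); go(p,0,Z(.01)+.08)
if lin(p,Z(.010),.12,10): print("touch!",readout.observe()["tool_pos"])
effector.move_gripper(0,40); print("width mm",88*readout.observe()["grip_width"])
o=readout.observe(); print(o["tool_pos"],o["force"])
lin(p,Z(.155),.15); print(readout.observe()["force"])
for q,mid,up in(((.6212,.137),.056,.081),((.6045,-.102),.042,.062)):
    q=np.array(q); lin(q,Z(.155),.2)
    for z in(.013,up,.013):
        t=lin(q,Z(z),.08,15); r.hold(.2); o=readout.observe(); print("stop" if t else "ok",o["tool_pos"][2]-Z(0),o["force"])
    lin(q,Z(.155),.15)
    print("t",readout.observe()["time"])
go((.45,0),0,Z(.155)); np.save("p.npy",p)
snap("wrist","hold.png"); snap("top","top1.png"); snap("scene","scene1.png")
E
python3 brush.py; python3 -c "
import cv2,numpy as np
a=cv2.imread('pics/scene1.png');b=cv2.imread('pics/hold.png');cv2.imwrite('pics/m1.png',np.hstack([cv2.resize(a,(400,300)),cv2.resize(b,(400,300))]))"
```

```text
[0.4993 0.3432 0.194 ] [0.4999 0.3411 0.129 ] [0.5012 0.3428 0.125 ]
width mm 21.576704936615073
[0.4993 0.3432 0.2263] [-0.7     0.0943 -0.2257]
[-0.3936  0.378  -1.3681]
ok 0.013281664848567964 [-0.7134  0.1366 -1.0981]
ok 0.08024684059065784 [ 0.6886 -0.2364 -1.2686]
ok 0.01363759013884902 [ 0.2606  0.1138 -1.993 ]
t 69.9917
ok 0.013302684000732673 [-0.4967 -0.0093 -1.1147]
ok 0.06114259889246931 [-0.111  -0.631  -0.3678]
ok 0.013227935960065218 [-0.2008 -0.1771 -0.6327]
t 76.4917
```

View pics/m1.png

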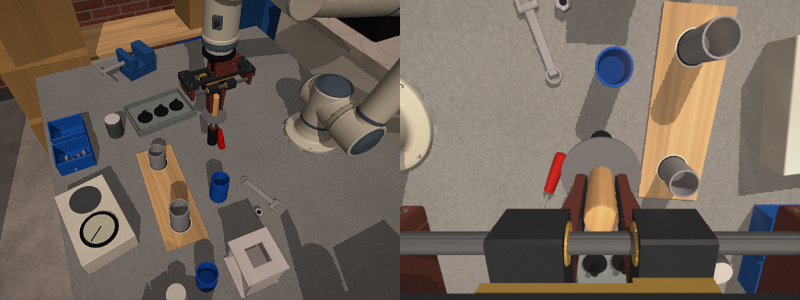

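Run:
```python
from h import *
p=np.load("p.npy"); Z=lambda tip: tip+.155+G
go(p,0,Z(.155)); lin(p,Z(.025),.12,12); print(lin(p,Z(.007),.03,6),readout.observe()["tool_pos"][2]-Z(0))
r.hold(.2); effector.move_gripper(.6); lin(p,Z(.13),.2)
go(p-np.array([.06,0]),-90,.46); im1,c1=snap("wrist","br2.png")
go((.52,-.0),-90,.45); im2,c2=snap("wrist","w4.png"); np.savez("br2.npz",**c1);np.savez("w4.npz",**c2)
print(readout.observe()["time"],proj(c1,[p[0],p[1],.194]))
cv2.imwrite("pics/fin.png",np.hstack([im2[:,:],im1[:,160:480]])[:340,:][:, :960][:, ::1] if 0 else cv2.resize(np.hstack([im2[:340],im1[:340,160:480]]),(800,283)))
```

```text
True 0.009318944279876729
84.9583 [[321.0255 152.3151]]
```

View pics/fin.png

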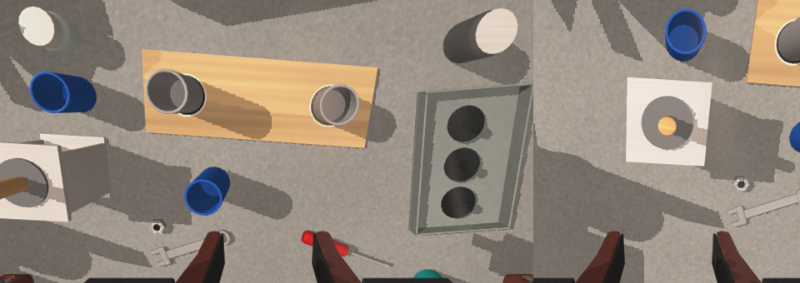

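Run:
```python
from h import *
c=dict(np.load("w4.npz"));k=1.2
print("tall",cast(c,[[168*k,92*k]],.106)[0]-[*S1,0],"short",cast(c,[[334.5*k,105*k]],.078)[0]-[*S2,0])
X=cast(c,[[466*k,124*k],[462*k,164*k],[458*k,202*k]],.017)[:,:2]; print("caps",X,[tray(x,0) for x in(.07,0,-.07)])
b=dict(np.load("br2.npz")); print("brush top",cast(b,[[160+(667-533.3)*k,125.5*k]],.194),"holder",cast(b,[[160+(669-533.3)*k,122*k]],.125))
order.finish_job()
```

```text
tall [ 0.0006 -0.0024  0.106 ] short [0.0012 0.0068 0.078 ]
caps [[ 0.575  -0.3301]
 [ 0.5075 -0.3364]
 [ 0.4383 -0.3424]] [array([ 0.5747, -0.3305]), array([ 0.505, -0.337]), array([ 0.4353, -0.3435])]
brush top [[0.5009 0.3437 0.194 ]] holder [[0.5014 0.3411 0.125 ]]
the job is handed in; nothing more can be done
```

I finished the job and handed it in at about 85 s of the 200 s allowed. The hand-in gives no verdict.

**What I did**
- **Caps:** three were present: one on the short housing and two on the bench. All three are now knob up in the tray. The right-hand bench cap had been knocked about 4 cm aside; I found it again and picked it up.
- **Housings:** I swapped them using the middle of the board as a parking spot.
- **Brushing:** I brushed the tall housing and then the short one. Each went bottom, well past half way, bottom again, with no force stop. I then hung the brush back where I had picked it up.

**Last checks**
- **Housings:** measured from the final picture, the tall one is about 2.5 mm from its seat centre. The short one reads about 7 mm off, by a hand-read pixel position. A closer look after placing had put it within about 4 mm. Both are inside the 12 mm limit.
- **Caps:** all are within about 3 mm of where I meant to put them.
- **Brush:** it hangs upright, with its handle top about 3 mm from the holder's centre.

**Problems and disagreements**
- Gripping the knocked cap, the gripper stopped on a light contact about 2 mm early. The grip still held normally.
- An automatic reading suggested the driver had moved about 1.5 cm. Its red mask seemed to be cut off in that view, and by eye it did not look shifted. Either way, that is under the 40 mm limit.

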